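# Latch the welding-rod dry box down and crack its stuck lid

## Robot

A 6-joint arm with a two-finger parallel gripper is mounted at the origin on the work surface. World frame = base frame: x ahead of the robot, y to its left, z up, the work surface at z = 0. Lengths are in mm, angles in rad, forces in N, time in s.
With the tool pointing down it reaches from about 400 to 925 mm from the base axis. Payload 12.5 kg.
Tool frame: the origin (TCP) lies on the mounting face of the last link; the fingertips stand 190 mm ahead of it and the grasp point (between the pads) lies 171 mm ahead of it; z points along the fingers, y is the line along which they close (so a half turn about z gives the same grasp; the last joint's range is limited). The gripper opens to 95 mm and grips with 3 to 60 N. Pads are 20 mm wide; open, the fingers measure 119 mm over their backs; the gripper's body (75 mm by 180 mm) begins 59 mm behind the grasp point.
Start: joints at [1.217, 0.491, 1.559, -0, 1.092, -0.106], TCP at [153.271, 605.915, 404.761] pointing down, gripper open.
Joint ranges: [-3.1, 3.1], [-0.84, 2.19], [0.05, 2.79], [-1.13, 4.28], [0.06, 2.93], [-2.69, 2.69]. Speed limits (rad/s): [2.22, 2.22, 2.79, 3.14, 3.14, 3.14].

## Interface

Orientations are given as [roll, pitch, yaw] about the fixed x, y, z axes, in that order (R = Rz(yaw) Ry(pitch) Rx(roll)).
In Python, from cell import * gives the robot as it stands.
- The arm moves only by the tool arm_command, never from a script. Its argument "rows" is a list that holds one entry, the list of rows, each a list of 7 numbers: the shift along the tool's x, y, z normalised to -1 to 1, where 1 is 0.15 m, then the turn, a rotation vector about the tool's x, y, z normalised to -1 to 1, where 1 is 360 degrees, then the opening, from -1 (shut) to 1 (fully open). A call has 1 to 10 rows; each row is the pose to reach, as a shift and turn from the pose commanded when the call began, along the tool's axes at that moment, turning the shorter way round; what a row does not reach only later rows make up. A row lasts 1/12 s, in which the tool goes at most 41.7 mm and 7.16 degrees, less where a joint would pass 70% of its speed; a pose out of reach is approached as far as the arm can. A call with a number of a shift or a turn outside -1 to 1 is refused whole. A call with a gripper value outside its range is refused whole. The fingers move at their own pace and stop on an object; the grip force is fixed at half the most. Time passes only in rows, so rows that repeat a pose let the fingers close. It gives the time, the measured TCP pose, the force, the opening and the grip force at its end, in the units of the state.
- state(): the state, without advancing time (a new reading comes with each control period).
- read_camera(name): name is "scene" or "top"; returns (picture, depth): 480x640x3 uint8, red, green, blue; 480x640 float32, mm along the optical axis (not along the pixel's ray), 0 where there is no reading.
- get_calibration(name): a dict with "camera_matrix" (3x3 intrinsics, pixels), "position" and "orientation" of the camera in the world. Camera axes: x right, y up, looking along -z (the intrinsics and any distortion apply to the point x, -y, -z); pixel columns grow to the right and rows downward; lengths in mm; the calibration is good to about 2 mm. A picture is of the moment at which its call begins. get_calibration takes no time and is no camera call.
- job_done(): hands the job in; it is judged then, once.
The state is a dict: "t": time; "joints": joint angles; "qvel": joint speeds; "tau": joint torques, N m; "eef_pos": TCP position; "tcp_rot": TCP orientation; "ft_force": force on the tool from outside, world axes, zero at the start; "moment": the same for the moment, N m; "opening": opening from 0.0 (shut) to 1.0 (fully open); "grip_force": force on a finger pad.
Only numpy, scipy, OpenCV 4.12 (cv2) and the standard library are available. Lean on these libraries where they do the work, as an engineer would, in place of code of your own. Each camera call takes 0.05 s, during which the arm holds its last target. There are 200 camera calls.

## Task

Swing the red latch shut so that its tip rests in the yellow catch and the dry box is held down on its dock. Then pull the clear lid up by its yellow handle until the sticky seal lets go, without throwing the lid wide open, and finish still holding it just ajar, its front edge about 3 to 4 cm up, so that a mate can slide a rod out while the damp air stays outside. Keep the box seated in its dock and leave everything else on the bench where it is.

Things in the scene. Friction and masses are not known exactly. Their poses are not given: they have to be found in the camera images.
- dock: Bright metal bench dock (plate 240 x 395 x 6 mm, screwed down) holding the dry box between stops up to 24 mm high. Origin on the bench under the middle of the box; x points from the box's front (the robot's side) to its rear hinge, y to the left, z up. A red swing latch on the right holds the box down; its yellow keeper (35 mm high) is at x -108 to -86, y -204 to -168 mm.
- drybox: Blue dry box for plastic welding rods, clear lid in a black frame; 200 (x) x 280 (y) x 85 mm, foot flanges 20 mm wide, 10 mm high on both sides. Loose in the dock, 1.9 kg in all, heavier at the rear. Origin at the centre of its underside, 6 mm above the dock's, same axes. Latch open: pulling the stuck lid tends to tip its front up. Latch shut: it rises about 2 mm at the front, no more.
- latch (a joint): Latch angle (rad) about its upright pivot. 0 = shut: the flat red bar lies parallel to the box's side (along the dock's x), its tip under the keeper's roof and its tongue over the box's right foot. Grows as the free end swings out to the right, away from the box, at most 1.4. Stays where left; 1 to 2 N at the post moves it; hard stop at 0.
- latch_post (a point): Grip point of the black upright post on the latch bar: round, 18 mm across, from 26 to 80 mm above the bench; this point is 60 mm up, 105 mm from the pivot. The bar is 22 mm wide, its top 26 mm above the bench, and runs 60 mm past the post to its tip. Latch shut: the post is at x -45, y -185 mm in the dock's frame, 45 mm from the box's wall.
- latch_pivot (a point): Point on the latch's pivot axis, 60 mm above the bench, at x 60, y -185 mm in the dock's frame. At latch angle a the post is at pivot + 105 mm times (-cos a, -sin a) in the dock's x, y.
- lid (a joint): Lid angle (rad): 0 = shut, grows as the lid's front rises (0.1 rad lifts the front edge about 20 mm). The rubber seal clings: breaking it takes 13 to 22 N up at the handle, the peak with the front edge 1 to 3 mm up; it is free from about 12 mm on, then the lid's weight, 2 to 3 N at the handle, is left. It does not stay open: let go, it drops back.
- lid_handle (a point): Centre of the yellow handle bar on top of the lid near its front: round bar along the dock's y, 14 mm thick, free to turn in the fingers, 98 mm clear between its two legs. Lid shut: 140 mm above the bench, 35 mm above the lid's top face, at x -65, y 0 mm in the box's frame; 170 mm in front of the hinge line and 45 mm above it.
- lid_edge (a point): Middle of the lid's lower front edge, 207 mm in front of the hinge; 95 mm above the bench with the lid shut.
- lid_hinge (a point): Middle of the lid's hinge line, which lies along the box's y at its rear rim: x 105 mm, 89 mm up in the box's frame, 95 mm above the bench.
- primer_can: Bystander, to be left where it is: grey spray-primer can with an orange label and black cap, standing, 66 mm across, 190 mm tall. Origin at the centre of its underside.
- tape_roll: Bystander, to be left where it is: yellow roll of masking tape lying flat, 100 mm across, 30 mm high. Origin at the centre of its underside.
- sanding_block: Bystander, to be left where it is: blue hand sanding block with a black sole, 70 x 125 x 32 mm. Origin at the centre of its underside.
- mug: Bystander, to be left where it is: white mug, 82 mm across, 90 mm tall. Origin at the centre of its underside.
- clip_tray: Bystander, to be left where it is: grey open two-part tray of trim clips, 100 x 140 x 32 mm. Origin at the centre of its underside.
- driver: Bystander, to be left where it is: red-handled screwdriver lying flat, 200 mm long.
- bumper_bracket: Bystander, to be left where it is: black moulded bumper bracket with ribs, 50 x 170 x 40 mm. Origin at the centre of its underside.

How it is judged:
By the outcome, as a careful person would: the job done as asked, in the order asked, and still so for the second after the job is handed in, while the arm keeps its last pose, push and grip.
It also fails if it takes over 61 s, if anything falls off the work surface, if the arm or the gripper's body presses on something with over 40 N, if the wrist force passes 120 N, or if a joint passes its speed limit or range.

## Working session

There is one attempt and no reset: what is moved stays moved. The work goes in short steps, Python scripts to look and compute and a tool call to move; the robot and the scene stay as the last step left them, time stands still between calls to the robot, and variables do not carry over. Pictures are saved under pics/ and viewed, at most 10 in all, crops included, and the job is handed in when it is done.

Besides the shell and the picture viewer there is one more tool, called after ">>>" as name(argument=value, ...) on one line, values as JSON. arm_command: Moves the arm, as the interface text tells. Its arguments: {"type":"object","properties":{"rows":{"type":"array","items":{"type":"array","items":{"type":"array","items":{"type":"number","minimum":-1,"maximum":1}}}}},"required":["rows"]}

```bash
mkdir -p pics
cat > h.py <<'E'
from cell import *
import numpy as np, cv2
from scipy.spatial.transform import Rotation as R
def cam(n):
    c=get_calibration(n); K=np.array(c["camera_matrix"]); p=np.array(c["position"]); o=np.array(c["orientation"])
    r=o if o.shape==(3,3) else R.from_euler('xyz',o).as_matrix()
    return K,p,r,c
def ray(n,u,v):
    K,p,r,_=cam(n); d=np.linalg.inv(K)@np.array([u,v,1.]); d=r@np.array([d[0],-d[1],-d[2]]); return p,d
def onz(n,u,v,z):
    p,d=ray(n,u,v); return p+d*(z-p[2])/d[2]
def dep(n,D,u,v):
    p,d=ray(n,u,v); return p+d*D[int(v),int(u)]
def cross(a,b):
    p,d=a;q,e=b; A=np.stack([d,-e],1); t=np.linalg.lstsq(A,q-p,rcond=None)[0]; x=p+d*t[0]; y=q+e*t[1]; return (x+y)/2,np.linalg.norm(x-y)
E
python3 - <<'E'
from h import *
for n in("scene","top"):
    im,D=read_camera(n); cv2.imwrite(f"pics/{n}0.png",im[:,:,::-1]); np.save(f"pics/{n}0.npy",D); print(cam(n)[3])
print(state())
E
```

```text
{'camera_matrix': array([[487.37786108,   0.        , 312.80232671],
       [  0.        , 487.37786108, 241.11222059],
       [  0.        ,   0.        ,   1.        ]]), 'position': array([1470.80663613,   69.29339608,  786.75849103]), 'orientation': array([0.92155296, 0.01117606, 1.63142881])}
{'camera_matrix': array([[587.82826525,   0.        , 320.85943582],
       [  0.        , 587.82826525, 235.01130415],
       [  0.        ,   0.        ,   1.        ]]), 'position': array([ 463.01823453,   13.34304577, 1466.79415736]), 'orientation': array([ 0.07199253,  0.01853912, -1.59244574])}
{'t': 0.1, 'joints': array([ 1.21736641e+00,  4.91478447e-01,  1.55940631e+00,  2.74694817e-06,
        1.09167551e+00, -1.05576382e-01]), 'qvel': array([-2.45180090e-05, -1.95396734e-03, -2.48433979e-03,  1.13924949e-03,
       -8.04492766e-04,  8.80146068e-05]), 'tau': array([ 2.53148864e-03, -6.13621259e+01, -2.58603466e+01,  6.94235321e-02,
        4.70503885e-02, -9.02346119e-05]), 'eef_pos': array([153.27876222, 605.8775209 , 404.22690101]), 'tcp_rot': array([-3.14063068e+00, -1.04390792e-04,  2.89373780e+00]), 'ft_force': array([-0.39752866, -0.01383946, -0.55702647]), 'moment': array([ 0.04062869, -0.05002171, -0.01387298]), 'grip_force': 0.0, 'opening': 1.0005108809725811}
```

View pics/top0.png

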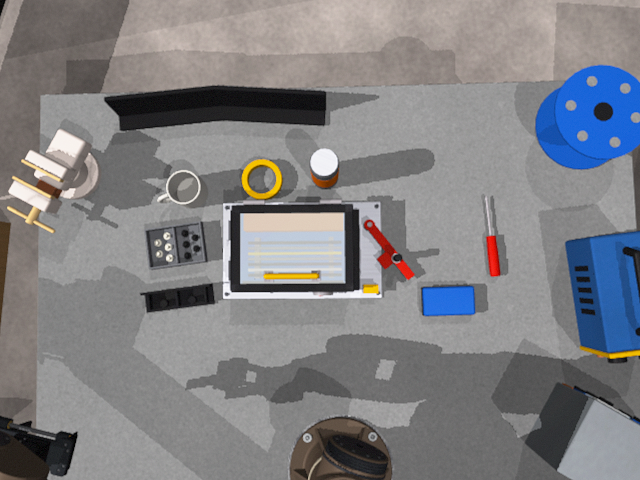

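View pics/scene0.png

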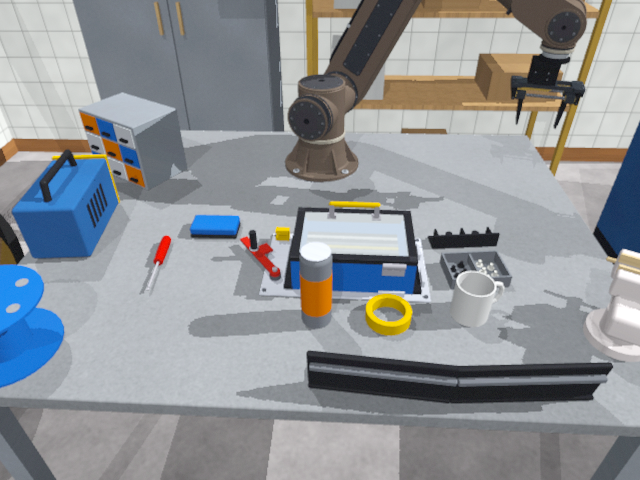

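The top view shows the box at about (295,248), handle (292,276), red latch from pivot (369,224) to tip (410,277), post (397,258) and keeper (371,289). The scene view shows the handle at (355,205), post (253,239), pivot (275,273) and keeper (283,233).

```bash
cat > m.py <<'E'
from h import *
def comp(im,lo,hi,box,amin=15):
    hsv=cv2.cvtColor(im,cv2.COLOR_RGB2HSV); m=cv2.inRange(hsv,lo,hi)
    x0,y0,x1,y1=box; k=np.zeros_like(m); k[y0:y1,x0:x1]=255; m&=k
    n,l,s,c=cv2.connectedComponentsWithStats(m)
    return [(s[i],c[i],np.argwhere(l==i)[:,::-1]) for i in range(1,n) if s[i,4]>=amin]
Y=((20,120,100),(35,255,255))
E
python3 - <<'E'
from m import *
I={n:cv2.imread(f"pics/{n}0.png")[:,:,::-1].copy() for n in("scene","top")}
Dp={n:np.load(f"pics/{n}0.npy") for n in I}
def show(name,n,lohi,box):
    r=comp(I[n],*lohi,box)
    for s,c,p in r:
        rc=cv2.minAreaRect(p.astype(np.float32)); print(name,n,s[4],c.round(1),[np.round(x,1) for x in rc], dep(n,Dp[n],*c).round(1))
    return r
box={"top":(255,265,330,285),"scene":(320,198,390,215)}
kb={"top":(358,280,390,300),"scene":(272,222,294,245)}
for n in I: show("handle",n,Y,box[n]); show("keeper",n,Y,kb[n])
# handle ends
for n in I:
    p=max(comp(I[n],*Y,box[n]),key=lambda r:r[0][4])[2]; a=p[p[:,0]<=p[:,0].min()+1].mean(0); b=p[p[:,0]>=p[:,0].max()-1].mean(0); print(n,a,b); box[n]=(a,b)
for i,j in((0,1),(1,0)): print("end",cross(ray("top",*box["top"][i]),ray("scene",*box["scene"][j])))
BK=((0,0,0),(180,255,55))
show("post","scene",BK,(243,226,263,254)); show("post","top",BK,(388,248,404,268))
RD=((0,150,80),(8,255,255))
show("red","top",RD,(358,210,420,285)); show("red","scene",RD,(235,230,285,282))
v=[I[n] for n in()]
a=cv2.resize(I["top"][195:305,350:430],None,fx=5,fy=5,interpolation=cv2.INTER_NEAREST); b=cv2.resize(I["scene"][215:290,230:300],None,fx=5,fy=5,interpolation=cv2.INTER_NEAREST)
o=np.zeros((550,760,3),np.uint8); o[:550,:400]=a; o[:375,405:755]=b; cv2.imwrite("pics/c1.png",o[:,:,::-1])
E
```

```text
handle scene 271 [354.3 203.9] [array([354.5, 203.9]), array([51. ,  5.6]), np.float64(1.9)] [476.  102.  146.3]
keeper scene 178 [282.4 233.2] [array([282.5, 233.5]), array([13., 13.]), np.float64(90.0)] [451.7 -80.6  34.8]
handle top 296 [291.6 275.7] [array([291. , 275.5]), array([54.,  5.]), np.float64(0.0)] [468.7 103.4 145.8]
keeper top 118 [370.5 288.5] [array([370.5, 289. ]), array([ 8., 15.]), np.float64(90.0)] [434.1 -79.9  33.1]
scene [329.6 203.2] [379.4 204.2]
top [264.625 276.   ] [317.5 275.5]
end (array([469.4256542 , 163.60796359, 142.90233281]), np.float64(1.5678156622288542))
end (array([468.05138829,  43.80388087, 141.53520158]), np.float64(3.1428812099001924))
post scene 87 [253.1 240.6] [array([253. , 240.6]), array([15.1,  5.5]), np.float64(84.3)] [ 516.5 -145.6   57.3]
post top 44 [397.2 257.3] [array([397.3, 257.3]), array([6.4, 7.1]), np.float64(45.0)] [ 506.9 -141.6   79.6]
red top 486 [381.6 245. ] [array([377.2, 243.3]), array([49.4, 19.6]), np.float64(52.1)] [ 539.4 -110.1   29.6]
red top 177 [404.6 269.4] [array([404. , 268.7]), array([21.4,  8.9]), np.float64(51.3)] [ 478.6 -164.3   30.7]
red scene 68 [246.1 241.6] [array([246.8, 241.5]), array([11.5,  6.9]), np.float64(50.2)] [ 479.3 -172.3   25. ]
red scene 331 [265.4 258.7] [array([269.1, 259.6]), array([35.2, 17.5]), np.float64(49.2)] [ 547.5 -112.5   25.6]
```

View pics/c1.png

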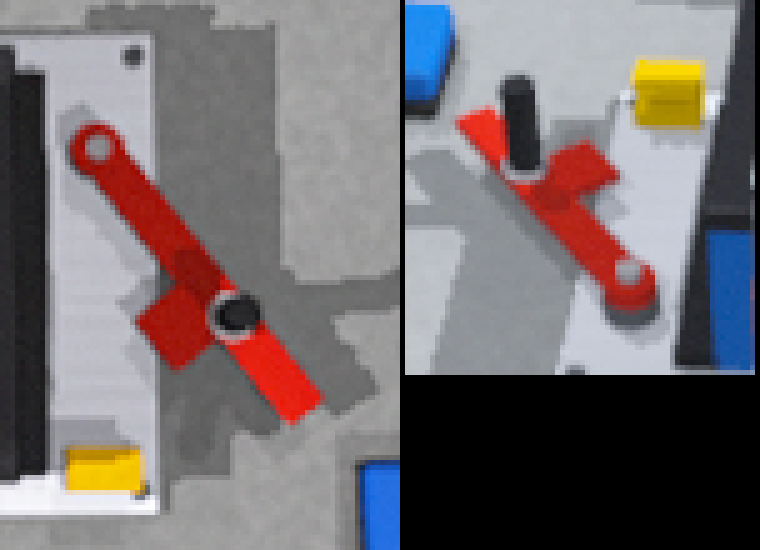

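The crop shows the post top at top-view (397.6,258.2) and scene-view (252.4,231.8). The pivot pin is at (369.4,224.4) and (274.8,268.6). The latch is open about 0.7 rad and the keeper is clear.

Run:
```python
from m import *
post,e1=cross(ray("top",397.6,258.2),ray("scene",252.6,232.5)); pv,e2=cross(ray("top",369.4,224.4),ray("scene",274.8,268.6))
print("post",post,e1,"z80",onz("top",397.6,258.2,80),"pivot",pv,e2,onz("top",369.4,224.4,30),onz("scene",274.8,268.6,30))
print("keeper",onz("top",371,288.8,35), onz("top",291.2,275.7,144),onz("scene",354.5,203.9,143))
im=cv2.imread("pics/top0.png")[:,:,::-1].copy()
# plate: bright low-saturation
hsv=cv2.cvtColor(im,cv2.COLOR_RGB2HSV); m=cv2.inRange(hsv,(0,0,195),(180,60,255)); m[:195]=0;m[305:]=0;m[:,:215]=0;m[:,390:]=0
def edge(q): # fit line via Canny-free: extreme bright px
    v=cv2.fitLine(q.astype(np.float32),cv2.DIST_HUBER,0,.01,.01).ravel(); return v
rows=np.arange(210,290); L=np.array([[np.flatnonzero(m[r])[0],r] for r in rows if m[r].any()]); 
cols=np.arange(235,355); B=np.array([[c,np.flatnonzero(m[:,c])[-1]] for c in cols if m[:,c].any()])
for q in(L,B):
    v=edge(q); a=onz("top",*(v[2:]+40*v[:2]),6)[:2]; b=onz("top",*(v[2:]-40*v[:2]),6)[:2]; d=a-b; print("edge ang",np.degrees(np.arctan2(d[1],d[0])),a,b)
for a,n in((pv,"pv"),):
    f=pv[:2]-post[:2]; print("postdist",np.linalg.norm(f),"ang",np.degrees(np.arctan2(f[1],f[0])))
```

```text
post [ 505.18570707 -145.13241406   73.77246262] 3.858985884557873 z80 [ 504.72962945 -142.508921     80.        ] pivot [590.51784194 -82.62097009  31.42532793] 1.905898755471793 [590.53539245 -81.76587924  30.        ] [588.87585812 -83.86864326  30.        ]
keeper [433.43182164 -80.9853712   35.        ] [468.81078393 104.43415818 144.        ] [470.96899596 102.6967901  143.        ]
edge ang -0.5521163700172548 [660.42269292 281.90900895] [460.20540916 283.83841217]
edge ang -90.65781268879701 [414.09497376  33.97649838] [416.37182257 232.28233546]
postdist 105.77926955729609 ang 36.22524750341309
```

```bash
cat > go.py <<'E'
import sys
from h import *
from cell import *
# usage: go.py x y z(TCP) yaw -> normalised shift and turn
s=state(); x=np.array([float(a) for a in sys.argv[1:4]]); r0=R.from_euler('xyz',s["tcp_rot"]); r1=R.from_euler('xyz',[np.pi,0,float(sys.argv[4]) if len(sys.argv)>4 else 1.560])
print("t",s["t"],"pos",s["eef_pos"].round(1),"rot",s["tcp_rot"].round(4),"f",s["ft_force"].round(1),"open",round(s["opening"],3),round(s["grip_force"],1))
print("shift",(r0.inv().apply(x-s["eef_pos"])/150).round(4),"turn",((r0.inv()*r1).as_rotvec()/(2*np.pi)).round(4),"dist",np.linalg.norm(x-s["eef_pos"]))
E
python3 go.py 270 510 404; python3 go.py 490 -190 404
```

```text
t 0.1 pos [153.3 605.9 404.2] rot [-3.1406e+00 -1.0000e-04  2.8937e+00] f [-0.4 -0.  -0.6] open 1.001 0.0
shift [-0.9112 -0.4288  0.0018] turn [-1.000e-04  1.000e-04  2.123e-01] dist 151.0509776435058
t 0.1 pos [153.3 605.9 404.2] rot [-3.1406e+00 -1.0000e-04  2.8937e+00] f [-0.4 -0.  -0.6] open 1.001 0.0
shift [-3.4779 -4.593   0.0056] turn [-1.000e-04  1.000e-04  2.123e-01] dist 864.177222409086
```

>>> arm_command(rows=[[[-0.9112,-0.4288,0.0018,0,0,0.2123,-1],[-0.9112,-0.4288,0.0018,0,0,0.2123,-1],[-0.9112,-0.4288,0.0018,0,0,0.2123,-1],[-0.9112,-0.4288,0.0018,0,0,0.2123,-1],[-0.9112,-0.4288,0.0018,0,0,0.2123,-1],[-0.9112,-0.4288,0.0018,0,0,0.2123,-1],[-0.9112,-0.4288,0.0018,0,0,0.2123,-1],[-0.9112,-0.4288,0.0018,0,0,0.2123,-1],[-0.9112,-0.4288,0.0018,0,0,0.2123,-1],[-0.9112,-0.4288,0.0018,0,0,0.2123,-1]]])

```text
t: 0.93
eef_pos: [270.0, 510.0, 404.2]
tcp_rot: [-3.141, 0.0, 1.637]
ft_force: [-0.2, 0.5, 0.3]
opening: 0.358
grip_force: 0.0
```

```bash
python3 go.py 400 360 404; python3 go.py 480 212 404
```

```text
t 0.9333 pos [270.  510.  404.2] rot [-3.1412e+00  4.0000e-04  1.6375e+00] f [-0.2  0.5  0.3] open 0.358 0.0
shift [-1.0553  0.7979  0.0015] turn [-0.0001  0.0001  0.0123] dist 198.45026770468232
t 0.9333 pos [270.  510.  404.2] rot [-3.1412e+00  4.0000e-04  1.6375e+00] f [-0.2  0.5  0.3] open 0.358 0.0
shift [-2.0753e+00  1.2643e+00  1.8000e-03] turn [-0.0001  0.0001  0.0123] dist 364.5163656307249
```

>>> arm_command(rows=[[[-1,0.8,0,0,0,0.0123,-1],[-1,0.8,0,0,0,0.0123,-1],[-1,0.8,0,0,0,0.0123,-1],[-1,0.8,0,0,0,0.0123,-1],[-1,0.8,0,0,0,0.0123,-1],[-1,0.8,0,0,0,0.0123,-1]]])

```text
t: 1.43
eef_pos: [403.3, 366.2, 404.2]
tcp_rot: [3.141, 0.001, 1.563]
ft_force: [-1.0, -0.2, 1.6]
opening: 0.01
grip_force: 0.0
```

>>> arm_command(rows=[[[-1,0.7,0,0,0,0,-1],[-1,0.7,0,0,0,0,-1],[-1,0.7,0,0,0,0,-1],[-1,0.7,0,0,0,0,-1],[-1,0.7,0,0,0,0,-1]]])

```text
t: 1.85
eef_pos: [506.8, 215.8, 404.3]
tcp_rot: [3.141, 0.0, 1.565]
ft_force: [-0.2, -0.2, -0.1]
opening: 0.006
grip_force: 0.0
```

>>> arm_command(rows=[[[-1,0,0,0,0,0,-1],[-1,0,0,0,0,0,-1],[-1,0,0,0,0,0,-1],[-1,0,0,0,0,0,-1],[-1,0,0,0,0,0,-1]]])

```text
t: 2.27
eef_pos: [504.2, 65.6, 404.3]
tcp_rot: [-3.141, 0.0, 1.563]
ft_force: [1.3, 0.4, -0.8]
opening: 0.003
grip_force: 0.0
```

>>> arm_command(rows=[[[-1,0,0,0,0,0,-1],[-1,0,0,0,0,0,-1],[-1,0,0,0,0,0,-1],[-1,0,0,0,0,0,-1],[-1,0,0,0,0,0,-1]]])

```text
t: 2.68
eef_pos: [503.9, -84.1, 404.2]
tcp_rot: [3.142, 0.0, 1.563]
ft_force: [0.3, 1.0, 0.1]
opening: 0.006
grip_force: 0.0
```

```bash
python3 go.py 506 -185 404
```

```text
t 2.6833 pos [503.9 -84.1 404.2] rot [3.1416e+00 4.0000e-04 1.5635e+00] f [0.3 1.  0.1] open 0.006 0.0
shift [-0.6722  0.0188  0.0019] turn [0.     0.0001 0.0006] dist 100.87576415420672
```

>>> arm_command(rows=[[[-0.68,0.02,0,0,0,0,-1],[-0.68,0.02,0,0,0,0,-1],[-0.68,0.02,0,0,0,0,-1],[-0.68,0.02,0.5,0,0,0,-1],[-0.68,0.02,0.9,0,0,0,-1],[-0.68,0.02,0.9,0,0,0,-1],[-0.68,0.02,0.9,0,0,0,-1],[-0.68,0.02,0.9,0,0,0,-1]]])

```text
t: 3.35
eef_pos: [506.4, -182.2, 267.2]
tcp_rot: [-3.137, -0.003, 1.567]
ft_force: [0.1, 0.3, 0.6]
opening: 0.006
grip_force: 0.0
```

>>> arm_command(rows=[[[0,0,0.25,0,0,0,-1],[0,0,0.25,0,0,0,-1],[0,0,0.25,0,0,0,-1]]])

```text
t: 3.6
eef_pos: [506.8, -182.9, 233.0]
tcp_rot: [-3.141, -0.0, 1.567]
ft_force: [0.4, -0.1, 0.8]
opening: 0.006
grip_force: 0.0
```

```bash
python3 go.py 500 -155 232
python3 - <<'E'
from m import *
im,D=read_camera("scene"); cv2.imwrite("pics/s2.png",cv2.resize(im[180:300,200:360],None,fx=4,fy=4)[:,:,::-1])
E
```

```text
t 3.6 pos [ 506.8 -182.9  233. ] rot [-3.1409e+00 -5.0000e-04  1.5671e+00] f [ 0.4 -0.1  0.8] open 0.006 0.0
shift [ 0.1857 -0.0459  0.007 ] turn [-0.0001 -0.0001  0.0011] dist 28.717746988850852
```

View pics/s2.png

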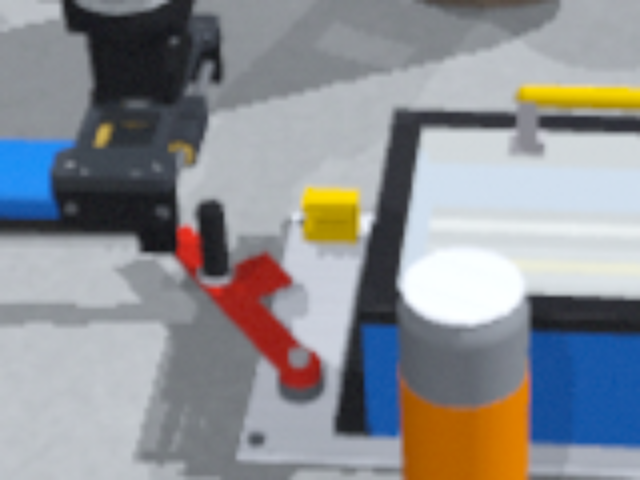

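The fingers stand just outside the post (210,240 in the crop) with the way to the keeper (330,215) clear.

>>> arm_command(rows=[[[0.07,0,0.007,0,0,0,-1],[0.127,0,0.007,0,0,0,-1],[0.17,-0.025,0.007,0,0,0,-1],[0.22,-0.047,0.007,0,0,0,-1],[0.27,-0.07,0.007,0,0,0,-1],[0.32,-0.093,0.007,0,0,0,-1],[0.37,-0.107,0.007,0,0,0,-1],[0.42,-0.12,0.007,0,0,0,-1],[0.47,-0.125,0.007,0,0,0,-1],[0.5,-0.127,0.007,0,0,0,-1]]])

```text
t: 4.48
eef_pos: [487.3, -107.2, 230.8]
tcp_rot: [-3.141, -0.0, 1.567]
ft_force: [-0.8, -1.2, -0.4]
opening: 0.003
grip_force: 0.8
```

>>> arm_command(rows=[[[0.02,0,0,0,0,0,-1],[0.04,0,0,0,0,0,-1],[0.04,0,0,0,0,0,-1]]])

```text
t: 4.73
eef_pos: [487.6, -102.9, 230.8]
tcp_rot: [-3.141, 0.002, 1.568]
ft_force: [-5.1, -14.4, 0.4]
opening: 0.005
grip_force: 7.5
```

>>> arm_command(rows=[[[-0.1,0,0,0,0,0,-1],[-0.2,0,0,0,0,0,-1],[-0.25,0,-0.2,0,0,0,-1],[-0.25,0,-0.5,0,0,0,-1],[-0.25,0,-0.75,0,0,0,-1],[-0.25,0,-0.9,0,0,0,-1],[-0.25,0,-0.9,0,0,0,-1]]])

```text
t: 5.32
eef_pos: [487.9, -139.8, 370.5]
tcp_rot: [3.134, 0.003, 1.566]
ft_force: [-0.6, 0.3, 0.3]
opening: 0.007
grip_force: 0.0
```

```bash
python3 - <<'E'
from m import *
im,D=read_camera("scene"); t,_=read_camera("top")
cv2.imwrite("pics/s3.png",np.vstack([cv2.resize(im[180:300,220:420],None,fx=3,fy=3),np.zeros((10,600,3),np.uint8)])[:,:,::-1])
b={"top":(255,265,330,285),"scene":(320,198,390,215)}; I={"top":t,"scene":im}; c={}
for n in I:
    r=comp(I[n],*Y,b[n]); print(n,[(a[0][4],a[1].round(1),cv2.minAreaRect(a[2].astype(np.float32))[0]) for a in r])
E
python3 go.py 469 104 404
```

```text
top [(np.int32(288), array([291.4, 275.8]), (291.0, 275.5))]
scene [(np.int32(239), array([354.6, 204.2]), (354.4939270019531, 204.18312072753906))]
t 5.4167 pos [ 487.3 -139.6  366.3] rot [3.1398e+00 5.0000e-04 1.5664e+00] f [ 0.4  0.4 -1. ] open 0.004 0.0
shift [ 1.6231 -0.1289 -0.2524] turn [0.0003 0.0001 0.001 ] dist 247.15111768008796
```

View pics/s3.png

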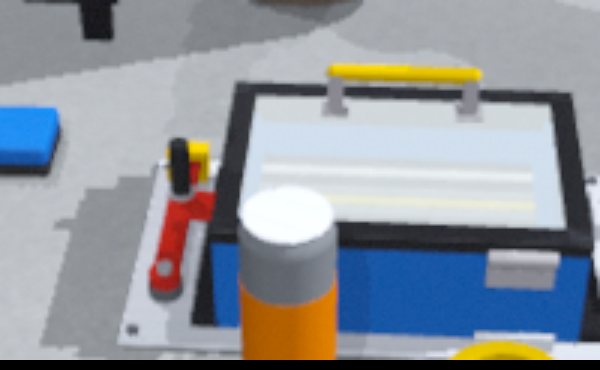

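The latch lies parallel to the box side: the post is at (180,165) in the crop, with the tip reaching the yellow keeper at (190,160). Next is the handle.

>>> arm_command(rows=[[[0.9,-0.06,-0.1,0,0,0.001,1],[0.9,-0.06,-0.1,0,0,0.001,1],[0.9,-0.06,-0.1,0,0,0.001,1],[0.9,-0.06,-0.1,0,0,0.001,1],[0.9,-0.06,-0.1,0,0,0.001,1]]])

```text
t: 5.83
eef_pos: [478.6, -2.2, 379.8]
tcp_rot: [-3.14, -0.001, 1.564]
ft_force: [1.2, -0.0, -0.9]
opening: 0.301
grip_force: 0.0
```

>>> arm_command(rows=[[[0.72,-0.06,0,0,0,0,1],[0.72,-0.06,0,0,0,0,1],[0.72,-0.06,0,0,0,0,1],[0.72,-0.06,0,0,0,0,1],[0.72,-0.06,0,0,0,0,1],[0.72,-0.06,0,0,0,0,1]]])

```text
t: 6.33
eef_pos: [471.5, 102.6, 380.0]
tcp_rot: [-3.14, 0.0, 1.56]
ft_force: [-0.2, 1.2, 0.8]
opening: 0.717
grip_force: 0.0
```

```bash
python3 go.py 469 104 312
```

```text
t 6.3333 pos [471.5 102.6 380. ] rot [-3.1402e+00  3.0000e-04  1.5600e+00] f [-0.2  1.2  0.8] open 0.717 0.0
shift [ 0.0096 -0.0159  0.4534] turn [-0.0002  0.      0.    ] dist 68.0643929867034
```

>>> arm_command(rows=[[[0.01,-0.016,0,0,0,0,1],[0.01,-0.016,0.1,0,0,0,1],[0.01,-0.016,0.2,0,0,0,1],[0.01,-0.016,0.3,0,0,0,1],[0.01,-0.016,0.4,0,0,0,1],[0.01,-0.016,0.453,0,0,0,1],[0.01,-0.016,0.453,0,0,0,1]]])

```text
t: 6.92
eef_pos: [468.7, 104.1, 311.5]
tcp_rot: [-3.139, 0.0, 1.559]
ft_force: [0.3, 0.0, 0.5]
opening: 1.005
grip_force: 0.0
```

>>> arm_command(rows=[[[0,0,0,0,0,0,-1],[0,0,0,0,0,0,-1],[0,0,0,0,0,0,-1],[0,0,0,0,0,0,-1],[0,0,0,0,0,0,-1],[0,0,0,0,0,0,-1],[0,0,0,0,0,0,-1],[0,0,0,0,0,0,-1],[0,0,0,0,0,0,-1],[0,0,0,0,0,0,-1]]])

```text
t: 7.75
eef_pos: [468.7, 105.0, 313.0]
tcp_rot: [3.142, -0.0, 1.56]
ft_force: [-0.4, 0.5, 0.1]
opening: 0.354
grip_force: 0.0
```

>>> arm_command(rows=[[[0,0,0,0,0,0,-1],[0,0,0,0,0,0,-1],[0,0,0,0,0,0,-1],[0,0,0,0,0,0,-1]]])

```text
t: 8.08
eef_pos: [468.9, 105.0, 313.0]
tcp_rot: [3.141, -0.0, 1.56]
ft_force: [1.5, 0.5, -0.8]
opening: 0.14
grip_force: 30.0
```

>>> arm_command(rows=[[[0,0.001,-0.004,0,0,0,-1],[0,0.002,-0.008,0,0,0,-1],[0,0.003,-0.011,0,0,0,-1],[0,0.004,-0.015,0,0,0,-1],[0,0.005,-0.018,0,0,0,-1],[0,0.006,-0.021,0,0,0,-1]]])

```text
t: 8.58
eef_pos: [469.5, 104.9, 315.7]
tcp_rot: [-3.14, 0.0, 1.56]
ft_force: [3.0, -0.7, -17.4]
opening: 0.139
grip_force: 30.0
```

>>> arm_command(rows=[[[0,0.001,-0.004,0,0,0,-1],[0,0.002,-0.008,0,0,0,-1],[0,0.003,-0.011,0,0,0,-1],[0,0.004,-0.015,0,0,0,-1],[0,0.005,-0.018,0,0,0,-1],[0,0.006,-0.021,0,0,0,-1]]])

```text
t: 9.08
eef_pos: [470.3, 104.9, 319.5]
tcp_rot: [-3.141, 0.0, 1.56]
ft_force: [-1.4, -2.7, -8.4]
opening: 0.137
grip_force: 30.0
```

>>> arm_command(rows=[[[0,0.001,-0.004,0,0,0,-1],[0,0.002,-0.008,0,0,0,-1],[0,0.003,-0.011,0,0,0,-1],[0,0.004,-0.015,0,0,0,-1],[0,0.005,-0.018,0,0,0,-1],[0,0.006,-0.021,0,0,0,-1]]])

```text
t: 9.58
eef_pos: [470.7, 105.0, 322.7]
tcp_rot: [-3.139, 0.0, 1.56]
ft_force: [-6.3, -2.7, -2.1]
opening: 0.137
grip_force: 30.0
```

>>> arm_command(rows=[[[0,0.002,-0.008,0,0,0,-1],[0,0.004,-0.016,0,0,0,-1],[0,0.006,-0.024,0,0,0,-1],[0,0.009,-0.032,0,0,0,-1],[0,0.012,-0.04,0,0,0,-1],[0,0.015,-0.048,0,0,0,-1],[0,0.018,-0.056,0,0,0,-1],[0,0.02,-0.06,0,0,0,-1],[0,0.02,-0.06,0,0,0,-1]]])

```text
t: 10.33
eef_pos: [473.7, 104.9, 331.9]
tcp_rot: [-3.14, 0.0, 1.56]
ft_force: [-6.3, -3.1, -1.6]
opening: 0.137
grip_force: 30.0
```

Run:
```python
from m import *
s=state(); print(s["eef_pos"],s["ft_force"],s["t"])
im,D=read_camera("scene"); t,_=read_camera("top")
cv2.imwrite("pics/s4.png",np.hstack([cv2.resize(im[150:300,220:440],None,fx=2,fy=2),cv2.resize(t[190:305,215:395],None,fx=2,fy=2.6087)])[:,:,::-1])
```

```text
[473.7439445  104.93027129 331.89239873] [-6.30316191 -3.09641892 -1.60254341] 10.3333
```

View pics/s4.png

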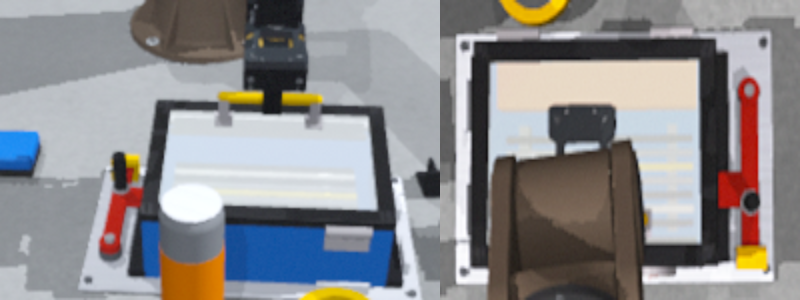

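Latch shut with its tip at the keeper (right view, 750,255), and the lid following the fingers. Lift the rest.

>>> arm_command(rows=[[[0,0.002,-0.008,0,0,0,-1],[0,0.005,-0.016,0,0,0,-1],[0,0.008,-0.024,0,0,0,-1],[0,0.011,-0.032,0,0,0,-1],[0,0.014,-0.04,0,0,0,-1],[0,0.017,-0.048,0,0,0,-1],[0,0.019,-0.056,0,0,0,-1],[0,0.021,-0.061,0,0,0,-1],[0,0.021,-0.061,0,0,0,-1],[0,0.021,-0.061,0,0,0,-1]]])

```text
t: 11.27
eef_pos: [477.2, 104.9, 340.9]
tcp_rot: [-3.141, 0.0, 1.56]
ft_force: [-5.3, -2.9, -1.2]
opening: 0.142
grip_force: 30.0
```

Run:
```python
from m import *
s=state(); print(s["eef_pos"],s["ft_force"],s["t"],s["opening"])
im,D=read_camera("scene"); t,_=read_camera("top")
cv2.imwrite("pics/s5.png",np.hstack([cv2.resize(im[150:300,220:440],None,fx=2,fy=2),cv2.resize(t[190:305,215:395],None,fx=2,fy=2.6087)])[:,:,::-1])
def ends(im,b):
    r=comp(im,*Y,b,8); p=np.vstack([a[2] for a in r]); print([(a[0][4],a[1].round(1)) for a in r]); return p
a=ends(cv2.imread("pics/scene0.png")[:,:,::-1].copy(),(320,185,395,215)); b=ends(im,(320,185,395,215))
# handle x known to ~: intersect rays with plane x through the fingers
for q,x in((a,469.),(b,469+s["eef_pos"][0]-468.9)):
    for e in(q[q[:,0]<=q[:,0].min()+3].mean(0),q[q[:,0]>=q[:,0].max()-3].mean(0)):
        p,d=ray("scene",*e); print(e,(p+d*(x-p[0])/d[0]).round(1))
```

```text
[477.19744763 104.87986298 340.86566354] [-5.27599025 -2.90116139 -1.22496747] 11.2667 0.14194714184397186
[(np.int32(271), array([354.3, 203.9]))]
[(np.int32(125), array([340.8, 196.3])), (np.int32(101), array([370.1, 197. ]))]
[330.76923077 202.76923077] [469.   45.1 143.4]
[378.23076923 204.38461538] [469.  160.1 141.9]
[330.6 195.6] [477.3  44.7 169. ]
[378.5  196.75] [477.3 158.5 168.8]
```

View pics/s5.png

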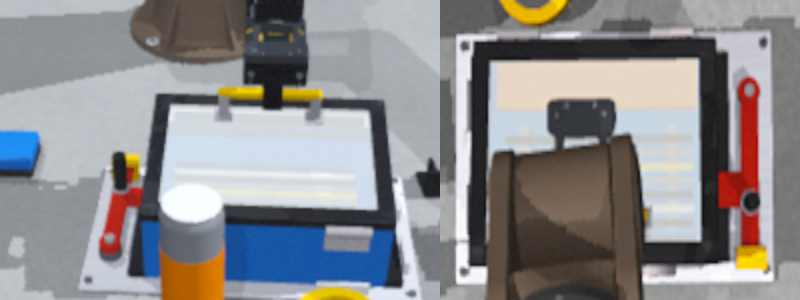

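The handle rose 26–28 mm, so the edge is up about 33–35 mm. The latch is shut and the box is in place. One small centring nudge eases the side push, then I hold.

>>> arm_command(rows=[[[0,-0.002,-0.004,0,0,0,-1],[0,-0.003,-0.005,0,0,0,-1],[0,-0.003,-0.005,0,0,0,-1],[0,-0.003,-0.005,0,0,0,-1],[0,-0.003,-0.005,0,0,0,-1],[0,-0.003,-0.005,0,0,0,-1]]])

```text
t: 11.87
eef_pos: [477.2, 104.9, 341.3]
tcp_rot: [3.141, -0.0, 1.56]
ft_force: [-2.2, -3.3, -2.7]
opening: 0.141
grip_force: 30.0
```

Run:
```python
from cell import *
s=state(); print(s["eef_pos"],s["ft_force"],s["t"],s["opening"],s["grip_force"]); print(job_done())
```

```text
[477.15378222 104.86167607 341.34534705] [-2.19841874 -3.30155417 -2.74262248] 11.8667 0.1412588014910794 30.000280737876892
the job is handed in; nothing more can be done
None
```

Job handed in at about 12 s: the latch looks shut, with its tip at the yellow catch; the seal broke at 17 N or a little more, and the gripper is still holding the lid with its front edge about 33–35 mm up. The box looked in place in its dock, and I saw no sign that anything else had moved.

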